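# Pry open a sprung seal-case lid and hold it at 60 degrees

## Robot

A 6-joint arm with a two-finger parallel gripper is mounted at the origin on the work surface. World frame = base frame: x ahead of the robot, y to its left, z up, the work surface at z = 0. Lengths are in m, angles in degrees, forces in N, time in s.
With the tool pointing down it reaches from about 0.3 to 0.875 m from the base axis. Payload 6.4 kg.
Tool frame: the origin (TCP) lies on the centre line of the jaws, within the pads' length; the fingertips stand 25 mm ahead of it and the grasp point (between the pads) lies 6 mm ahead of it; z points along the fingers, y is the line along which they close (so a half turn about z gives the same grasp; the last joint's range is limited). The gripper opens to 85 mm and grips with 20 to 120 N. Pads are 22 mm wide; open, the fingers measure 114 mm over their backs; the gripper's body (76 mm by 85 mm) begins 54 mm behind the grasp point. The pads swing forward as they close: fully open they stand 13 mm farther back than shut.
Start: joints at [62.091, 10.359, 92.074, -0, 77.567, -11.82], TCP at [0.159, 0.552, 0.256] pointing down, gripper open.
Joint ranges: [-171.53, 171.53], [-51.25, 118.39], [17.06, 147.69], [-65.23, 245.23], [0, 150.52], [-178.68, 178.68]. Speed limits (degrees/s): [147.25, 147.25, 172.46, 180, 180, 180].

## Interface

Orientations are given as a 3x3 rotation matrix whose columns are the frame's x, y, z axes.
In Python, from rig import bot gives the robot as it stands.
- The arm moves only by the tool move_arm, never from a script. Its arguments are lists of equal length, an entry for each row: "slide": the shift along the world's x, y, z in mm, a list of three; "delta_rot": the turn, a rotation vector about the world's x, y, z in degrees, a list of three; "grip": the closure, from -1 (fully open) to 1 (shut). A call has 1 to 5 rows; each row shifts and turns the commanded pose from where the row before left it; what a row does not reach is not made up. A row lasts 1/8 s, in which the tool goes at most 62.5 mm and 10.7 degrees, less where a joint would pass 70% of its speed; a pose out of reach is approached as far as the arm can. A call is refused whole if a number of a shift passes 62.5 or a number of a turn 10.7, either way. A call with a gripper value outside its range is refused whole. The fingers move at their own pace and stop on an object; "squeeze" is the grip in N (left out, the last holds). Time passes only in rows, so rows that do not move let the fingers close. It gives the time, the measured TCP pose, the force, the opening and the grip force at its end, in the units of the state.
- bot.get_state(): the state, without advancing time (a new reading comes with each control period).
- bot.get_image(name): name is "scene" or "side" or "wrist"; returns a dict with "frame" (420x560x3 uint8, red, green, blue), "intrinsics" (3x3 intrinsics, pixels), "R" (3x3) and "t" (3): a world point X has camera coordinates R X + t. Camera axes: x right, y down, z forward; pixel columns grow to the right and rows downward; lengths in m; the calibration is good to about 2 mm. The wrist camera is an equidistant fisheye: a pixel r from the principal point sees the ray r / f radians off the axis. A picture is of the moment at which its call begins. There is no depth.
- bot.sign_off(): hands the job in; it is judged then, once.
The state is a dict: "clock": time; "qpos": joint angles; "dq": joint speeds; "joint_efforts": joint torques, N m; "tool_pos": TCP position; "orientation": TCP orientation; "wrist_force": force on the tool from outside, world axes, zero at the start; "moment": the same for the moment, N m; "gripper_width": finger opening in m; "gripper_force": force on a finger pad.
Only numpy, scipy, OpenCV 4.12 (cv2) and the standard library are available. Lean on these libraries where they do the work, as an engineer would, in place of code of your own. Each camera call takes 0.05 s, during which the arm holds its last target. There are 200 camera calls.

## Task

Take the red-handled blade tool from its cradle, slip the blade under the overhanging front edge of the seal case's yellow sprung lid and lever the lid up until it stands about 60 degrees open, so that the seals can be inspected. Finish while holding it there, still, on the blade of the gripped tool alone (gripper and arm not touching the lid): nothing is put down or let go at the end. Never let the raised lid snap back, and leave the other things on the bench where they are.

Things in the scene. Friction and masses are not known exactly. Their poses are not given: they have to be found in the camera images.
- seal_case: Black case fixed to the bench, box 150 deep (x) x 200 wide (y) x 58 mm tall; origin under the box's centre, x from its front (robot side) to its hinge, z up. All along the front a ledge sticks out 16 mm, its top 42 mm above the bench. The lid overhangs it, so a slot 16 mm high, 16 mm deep (then the front wall), 200 mm wide, open to the front and sides, takes the blade.
- lid (a joint): Angle of the yellow lid, rad: 0 shut, grows as its front edge rises; 1.047 = 60 degrees, stop at 1.8. Spring and weight shut it from any angle: about 2 N under the front edge holds it up; let go, it snaps shut. Flat plate, no handle, 166 mm from hinge to front edge, 204 mm wide, 4 mm thick, about 0.18 kg; underside 58 mm above the bench when shut.
- lid_edge (a point): Middle of the lid's front (free) edge, on its underside; moves with the lid. x along the lid from edge to hinge, y along the hinge, z out of the lid's top face. Shut: 91 mm in front of the case's origin, 58 mm above the bench.
- lid_hinge (a point): Middle of the lid's hinge line, on the lid's underside plane, 75 mm behind the case's origin, 58 mm above the bench; axes move with the lid as for lid_edge.
- cradle: Fixed cradle: aluminium plate 110 x 60 x 5 mm with two grey notched uprights, 10 mm long (x), centred 36 mm before and behind its middle, 36 mm wide (y), tops at 32 mm, notch floors 24 mm above the bench. Origin under its centre; x along the tool. The 62 mm of handle between the uprights is free to grip from above.
- blade_tool: Blade tool, loose, about 0.09 kg, lying in the cradle's notches: red handle 90 long (x) x 22 wide (y) x 24 mm tall (z), with a flat steel blade ahead of it (+x), 55 mm long, 18 mm wide (y), 2.5 mm thick (z), at the handle's mid height. Origin under the handle's centre, z up; lift it straight up out of the notches.
- tool_grip (a point): Centre of the handle, 12 mm above the tool's underside, where it balances; axes as the tool. In the cradle it is 36 mm above the bench.
- blade_tip (a point): Middle of the blade's front end, at half its thickness, 100 mm ahead of tool_grip along the tool's x.
- jar: Bystander, loose: white screw-top jar of seal lubricant, 44 mm across, 50 mm tall. Origin at its underside.
- regulator: Bystander, loose: round black regulator with a yellow cap, 68 mm across, 43 mm tall. Origin at its underside.
- gauge: Bystander, loose: steel block with a round dial gauge standing on it, 50 x 40 mm, 96 mm tall. Origin at its underside.
- screwdriver: Bystander, loose: blue-handled screwdriver, 170 mm long, lying. Origin at its underside.
- fitting_a: Bystander, loose: brass hose fitting, 34 mm across, 46 mm tall. Origin at its underside.
- fitting_b: Bystander, loose: steel hose fitting, 36 mm across, 40 mm tall. Origin at its underside.
- wrench: Bystander, loose: steel spanner, 180 mm long, lying flat. Origin at its underside.
Mind the look-alikes: they are no part of the job. Of the things like the blade_tool, leave any that is white; of the rest the larger one is meant.

How it is judged:
By the outcome, as a careful person would: the job done as asked, in the order asked, and still so for the second after the job is handed in, while the arm keeps its last pose, push and grip.
It also fails if it takes over 53 s, if anything falls off the work surface, if the arm or the gripper's body presses on something with over 40 N, if the wrist force passes 120 N, or if a joint passes its speed limit or range.

## Working session

There is one attempt and no reset: what is moved stays moved. The work goes in short steps, Python scripts to look and compute and a tool call to move; the robot and the scene stay as the last step left them, time stands still between calls to the robot, and variables do not carry over. Pictures are saved under pics/ and viewed, at most 10 in all, crops included, and the job is handed in when it is done.

Besides the shell and the picture viewer there is one more tool, called after "Call:" by a JSON object that holds its "fn" and its "kwargs", one argument or row to a line. move_arm: Moves the arm, as the interface text tells. Its arguments: {"type":"object","properties":{"slide":{"type":"array","items":{"type":"array","items":{"type":"number"}}},"delta_rot":{"type":"array","items":{"type":"array","items":{"type":"number"}}},"grip":{"type":"array","items":{"type":"number"}},"squeeze":{"type":"number"}},"required":["slide","delta_rot","grip"]}

```bash
ls; mkdir -p pics; cat > h.py <<'E'
import numpy as np, cv2
from rig import bot
def ray(im,px):
    K=im['intrinsics'];R=np.array(im['R']);t=np.array(im['t'])
    d=np.linalg.inv(K)@np.array([px[0],px[1],1.]);o=-R.T@t
    return o,R.T@d
def onz(im,px,z):
    o,d=ray(im,px);return o+d*(z-o[2])/d[2]
def proj(im,X):
    c=np.array(im['R'])@X+np.array(im['t']);p=np.array(im['intrinsics'])@c;return p[:2]/p[2]
E
python3 - <<'E'
from h import *
import pickle
d={}
for n in('scene','side'):
    d[n]=bot.get_image(n);cv2.imwrite(f'pics/{n}0.png',d[n]['frame'][:,:,::-1])
    im=d[n];print(n,im['intrinsics'],-np.array(im['R']).T@np.array(im['t']))
pickle.dump(d,open('i0.pkl','wb'))
print(bot.get_state())
E
```

```text
pics
scene [[379.63925074   0.         282.47994433]
 [  0.         379.63925074 209.30438283]
 [  0.           0.           1.        ]] [1.01401411 0.57766098 0.77255729]
side [[400.01250393   0.         281.50408165]
 [  0.         400.01250393 212.43305924]
 [  0.           0.           1.        ]] [ 0.37566005 -0.65387635  0.83394732]
{'clock': 0.1, 'qpos': array([ 6.20939331e+01,  1.03534449e+01,  9.20724242e+01,  1.49715746e-03,
        7.75673764e+01, -1.18217358e+01]), 'dq': array([ 0.01833741, -0.08011681,  0.02636503,  0.00045832, -0.06598855,
       -0.11049533]), 'joint_efforts': array([-1.58836702e-01, -4.23419130e+01, -3.35614014e+01, -5.01168030e-02,
       -1.56931994e-03,  8.84457986e-03]), 'tool_pos': array([0.1593131 , 0.55252591, 0.25635978]), 'orientation': array([[-9.60853398e-01,  2.77057297e-01,  3.26236812e-05],
       [ 2.77057299e-01,  9.60853391e-01,  1.16121629e-04],
       [ 8.25769905e-07,  1.20614491e-04, -9.99999993e-01]]), 'wrist_force': array([0.16018781, 0.04800468, 0.20877992]), 'moment': array([-0.00175591, -0.00867183,  0.0553551 ]), 'gripper_force': 1.7800108093069866, 'gripper_width': 0.08528511786355202}
```

View pics/scene0.png

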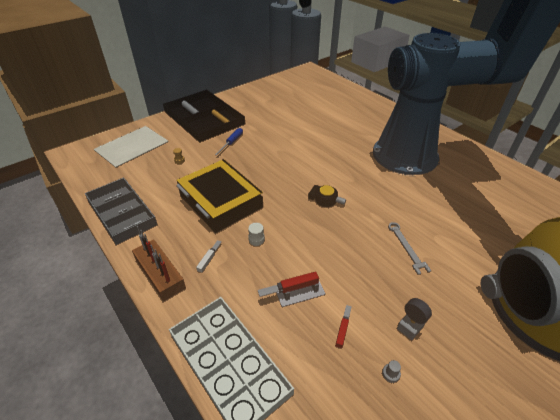

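View pics/side0.png

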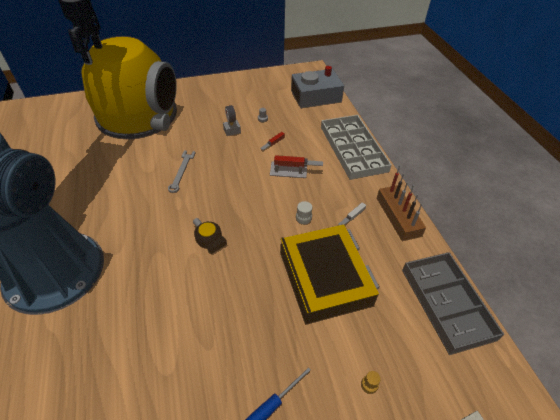

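The scene shows the case at scene px (220,195), with hinges on its lower-left (+x) side, and the large red tool in its cradle at (297,286), with the blade toward (268,292). The small red look-alike is at (343,327), a white one is at (208,257), and the jar is at (257,234).

```bash
python3 - <<'E'
from h import *
import pickle
d=pickle.load(open('i0.pkl','rb'))
def blob(im,lo,hi,box):
    hsv=cv2.cvtColor(im['frame'],cv2.COLOR_RGB2HSV)
    m=cv2.inRange(hsv,lo,hi)
    if lo[0]==0 and hi[0]<=8: m|=cv2.inRange(hsv,(172,lo[1],lo[2]),(180,255,255))
    k=np.zeros_like(m);x0,y0,x1,y1=box;k[y0:y1,x0:x1]=m[y0:y1,x0:x1];return k
B={'scene':dict(lid=(165,150,275,240),red=(275,265,330,300)),'side':dict(lid=(270,215,385,325),red=(265,145,312,175))}
for n in d:
    im=d[n]
    for nm,lo,hi,z in(('lid',(20,120,90),(34,255,255),.062),('red',(0,150,60),(8,255,255),.048)):
        m=blob(im,lo,hi,B[n][nm]);ys,xs=np.nonzero(m)
        P=np.array([onz(im,p,z)[:2] for p in zip(xs,ys)])*1000
        r=cv2.minAreaRect(P.astype(np.float32));print(n,nm,len(xs),np.round(r[0],1),np.round(r[1],1),round(r[2],1));print(np.round(cv2.boxPoints(r)))
a=d['scene']['frame'][255:315,240:340];b=d['side']['frame'][140:190,255:335]
c=d['scene']['frame'][150:250,165:275];e=d['side']['frame'][215:325,270:385]
f=lambda q:cv2.resize(q,(400,300),interpolation=cv2.INTER_CUBIC)
cv2.imwrite('pics/c1.png',np.vstack([np.hstack([f(a),f(b)]),np.hstack([f(c),f(e)])])[:,:,::-1])
E
```

```text
scene lid 1330 [ 631.6 -190.9] [160.  206.1] 0.5
[[ 551.  -89.]
 [ 552. -295.]
 [ 712. -293.]
 [ 711.  -87.]]
scene red 439 [655.6 201.4] [32.8 90.7] 69.8
[[607. 202.]
 [693. 170.]
 [704. 201.]
 [619. 232.]]
side lid 2647 [ 628.3 -193.4] [166.5 204.7] 0.6
[[ 544.  -92.]
 [ 546. -297.]
 [ 713. -295.]
 [ 710.  -90.]]
side red 277 [648.3 184.8] [41.9 89. ] 69.4
[[599. 181.]
 [683. 149.]
 [697. 189.]
 [614. 220.]]
```

View pics/c1.png

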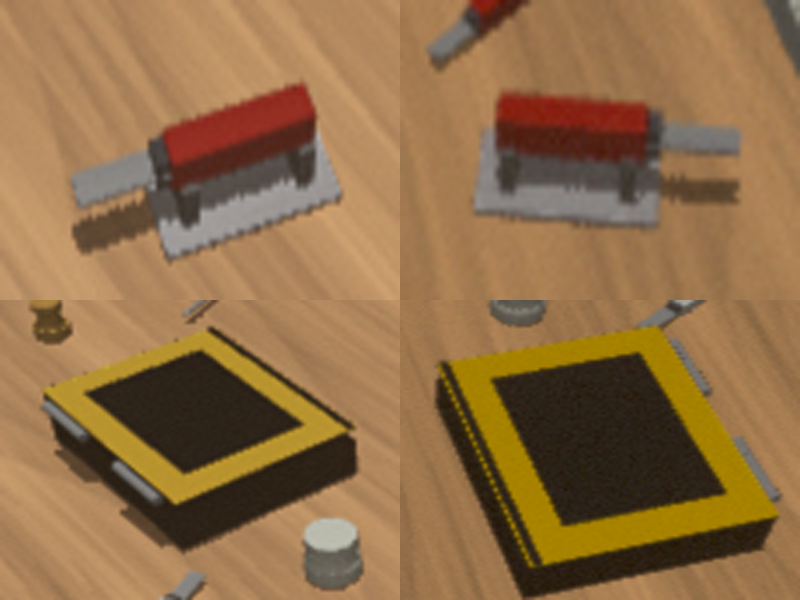

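The crop shows the tool with its blade toward +x and −y, at a yaw of about −20°. The lid is shut, with its dark strip along the front (−x) edge and the grey hinges at +x. Next I check the blade tip and the bystander positions, and start the transit.

```bash
python3 - <<'E'
from h import *
import pickle
d=pickle.load(open('i0.pkl','rb'));s,w=d['scene'],d['side']
print('tip',onz(s,(259.5,293),.036),onz(w,(255+738/5,140+140/6),.036))
print('pred px',proj(s,[.747,.1605,.036]),proj(w,[.747,.1605,.036]))
for n,p,q in(('reg',(327,198),(208,235)),('jar',(257,235),(305,213)),('gauge',(413,320),(231,122))):
    print(n,onz(s,p,.03),onz(w,q,.03))
E
```

```text
tip [0.74273395 0.1625787  0.036     ] [0.97702877 0.1005785  0.036     ]
pred px [257.4487202  293.39110871] [322.95031118 163.29132783]
reg [0.39300678 0.01963583 0.03      ] [ 0.37809001 -0.01337327  0.03      ]
jar [0.63877737 0.0099745  0.03      ] [ 0.63770439 -0.00618274  0.03      ]
gauge [0.52145806 0.42323071 0.03      ] [0.52358303 0.4330342  0.03      ]
```

Call:
{"fn": "move_arm", "kwargs": {
  "slide": [
    [49, -36, 0],
    [49, -36, 0],
    [49, -36, 0],
    [49, -36, 0],
    [49, -36, 0]
  ],
  "delta_rot": [
    [0, 0, -2],
    [0, 0, -2],
    [0, 0, 0],
    [0, 0, 0],
    [0, 0, 0]
  ],
  "grip": [-1, -1, -1, -1, -1]
}}

```text
clock: 0.72
tool_pos: [0.4053, 0.3709, 0.2557]
orientation: [[-0.939, 0.343, -0.001], [0.343, 0.939, -0.0], [0.001, -0.001, -1.0]]
wrist_force: [0.3, 1.2, -2.8]
gripper_width: 0.0858
gripper_force: 0.0
```

Call:
{"fn": "move_arm", "kwargs": {
  "slide": [
    [49.5, -35, 0],
    [49.5, -35, 0],
    [49.5, -35, 0],
    [49.5, -35, -10],
    [49.5, -35, -20]
  ],
  "delta_rot": [
    [0, 0, 0],
    [0, 0, 0],
    [0, 0, 0],
    [0, 0, 0],
    [0, 0, 0]
  ],
  "grip": [-1, -1, -1, -1, -1],
  "squeeze": 100
}}

```text
clock: 1.35
tool_pos: [0.6525, 0.1969, 0.2266]
orientation: [[-0.939, 0.344, 0.001], [0.344, 0.939, 0.0], [-0.001, 0.001, -1.0]]
wrist_force: [1.2, 2.0, -2.5]
gripper_width: 0.0854
gripper_force: 0.0
```

Call:
{"fn": "move_arm", "kwargs": {
  "slide": [
    [0, 0, -50],
    [0, 0, -40],
    [0, 0, -20],
    [0, 0, 0]
  ],
  "delta_rot": [
    [0, 0, 0],
    [0, 0, 0],
    [0, 0, 0],
    [0, 0, 0]
  ],
  "grip": [-1, -1, -1, -1]
}}

```text
clock: 1.85
tool_pos: [0.6496, 0.1983, 0.1149]
orientation: [[-0.939, 0.343, -0.004], [0.343, 0.939, -0.0], [0.003, -0.002, -1.0]]
wrist_force: [1.2, 1.4, -3.0]
gripper_width: 0.0854
gripper_force: 0.0
```

```bash
python3 - <<'E'
from h import *
im=bot.get_image('wrist');cv2.imwrite('pics/w1.png',im['frame'][:,:,::-1])
s=bot.get_state();print(s['tool_pos'],s['orientation'])
K=im['intrinsics'];R=np.array(im['R']);t=np.array(im['t']);print(K)
def fp(X):
    c=R@X+t;r=np.hypot(c[0],c[1]);th=np.arctan2(r,c[2]);return K[0][0]*th*c[:2]/r+[K[0][2],K[1][2]]
for X in([.653,.195,.048],[.747,.1605,.036]):print(fp(np.array(X)))
hsv=cv2.cvtColor(im['frame'],cv2.COLOR_RGB2HSV);m=cv2.inRange(hsv,(0,150,60),(8,255,255))|cv2.inRange(hsv,(172,150,60),(180,255,255))
for c in cv2.findContours(m,0,2)[0]:
    if cv2.contourArea(c)>100:print(cv2.minAreaRect(c))
E
```

```text
[0.65087734 0.19848459 0.11702691] [[-9.39300619e-01  3.43095228e-01 -1.04205272e-04]
 [ 3.43095234e-01  9.39300622e-01 -4.76514510e-05]
 [ 8.15310914e-05 -8.05113697e-05 -9.99999993e-01]]
[[325.1922621    0.         281.13824959]
 [  0.         325.1922621  212.97361114]
 [  0.           0.           1.        ]]
[279.20213661 247.58522146]
[279.65125131 358.10285132]
((278.0, 237.0), (136.0, 36.0), 90.0)
((458.7672424316406, 162.75057983398438), (76.22470092773438, 19.29985809326172), 46.97493362426758)
```

View pics/w1.png

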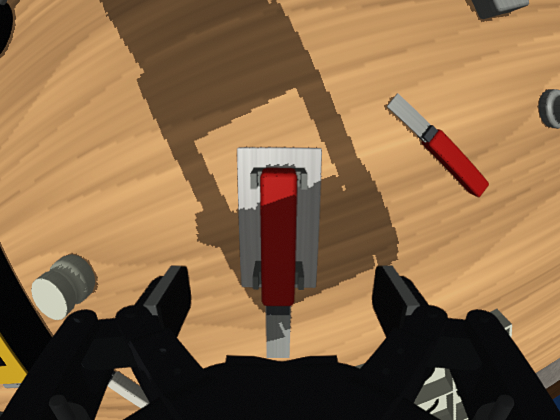

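The wrist view shows the handle centred at (278,237) with the blade tip near (277,357). Both are within 1–2 px of the prediction, so I go down and grip.

Call:
{"fn": "move_arm", "kwargs": {
  "slide": [
    [2, -3, -40],
    [0, 0, -24],
    [0, 0, -10],
    [0, 0, 0]
  ],
  "delta_rot": [
    [0, 0, 0],
    [0, 0, 0],
    [0, 0, 0],
    [0, 0, 0]
  ],
  "grip": [-1, -1, -1, -1]
}}

```text
clock: 2.4
tool_pos: [0.6535, 0.1955, 0.0439]
orientation: [[-0.939, 0.343, 0.002], [0.343, 0.939, 0.0], [-0.001, 0.001, -1.0]]
wrist_force: [-0.1, 0.1, -3.8]
gripper_width: 0.0856
gripper_force: 0.0
```

Call:
{"fn": "move_arm", "kwargs": {
  "slide": [
    [0, 0, 0],
    [0, 0, 0],
    [0, 0, 0],
    [0, 0, 0],
    [0, 0, 0]
  ],
  "delta_rot": [
    [0, 0, 0],
    [0, 0, 0],
    [0, 0, 0],
    [0, 0, 0],
    [0, 0, 0]
  ],
  "grip": [0.3, 1, 1, 1, 1],
  "squeeze": 100
}}

```text
clock: 3.02
tool_pos: [0.6533, 0.1953, 0.0435]
orientation: [[-0.939, 0.343, 0.001], [0.343, 0.939, 0.0], [-0.001, 0.001, -1.0]]
wrist_force: [0.1, 0.2, 1.9]
gripper_width: 0.0208
gripper_force: 98.6
```

Call:
{"fn": "move_arm", "kwargs": {
  "slide": [
    [0, 0, 20],
    [0, 0, 40],
    [0, 0, 50],
    [0, 0, 40],
    [0, 0, 0]
  ],
  "delta_rot": [
    [0, 0, 0],
    [0, 0, 0],
    [0, 0, 0],
    [0, 0, 0],
    [0, 0, 0]
  ],
  "grip": [1, 1, 1, 1, 1]
}}

```text
clock: 3.65
tool_pos: [0.6553, 0.1956, 0.198]
orientation: [[-0.939, 0.343, 0.009], [0.343, 0.939, 0.001], [-0.008, 0.004, -1.0]]
wrist_force: [0.8, 0.4, -4.4]
gripper_width: 0.0205
gripper_force: 97.8
```

Call:
{"fn": "move_arm", "kwargs": {
  "slide": [
    [-24, -39, 0],
    [-24, -39, 0],
    [-24, -39, 0],
    [-24, -39, 0],
    [-24, -39, 0]
  ],
  "delta_rot": [
    [0, 0, 2.1],
    [0, 0, 2.1],
    [0, 0, 2.1],
    [0, 0, 2.1],
    [0, 0, 2.1]
  ],
  "grip": [1, 1, 1, 1, 1]
}}

```text
clock: 4.28
tool_pos: [0.5305, -0.0006, 0.1904]
orientation: [[-0.986, 0.165, -0.004], [0.165, 0.986, 0.001], [0.004, 0.0, -1.0]]
wrist_force: [0.5, -0.7, -3.8]
gripper_width: 0.0204
gripper_force: 97.9
```

Call:
{"fn": "move_arm", "kwargs": {
  "slide": [
    [-24, -39, 0],
    [-24, -39, 0],
    [-24, -39, 0],
    [-24, -39, 0],
    [-24, -37, 0]
  ],
  "delta_rot": [
    [0, 0, 2.1],
    [0, 0, 2.1],
    [0, 0, 2.1],
    [0, 0, 2.1],
    [0, 0, 1.8]
  ],
  "grip": [1, 1, 1, 1, 1]
}}

```text
clock: 4.9
tool_pos: [0.4108, -0.1931, 0.1907]
orientation: [[-1.0, -0.012, -0.002], [-0.012, 1.0, 0.002], [0.002, 0.002, -1.0]]
wrist_force: [0.9, 1.7, -4.5]
gripper_width: 0.0208
gripper_force: 97.9
```

Call:
{"fn": "move_arm", "kwargs": {
  "slide": [
    [0, 0, 0],
    [0, 0, 0],
    [0, 0, 0]
  ],
  "delta_rot": [
    [0, 0, 0],
    [0, 0, 0],
    [0, 0, 0]
  ],
  "grip": [1, 1, 1]
}}

```text
clock: 5.28
tool_pos: [0.413, -0.1916, 0.192]
orientation: [[-1.0, -0.012, -0.001], [-0.012, 1.0, 0.001], [0.001, 0.001, -1.0]]
wrist_force: [0.7, 0.7, -4.2]
gripper_width: 0.0205
gripper_force: 98.0
```

```bash
python3 - <<'E'
from h import *
s=bot.get_state();T,R=s['tool_pos'],s['orientation'];print(T,R,s['qpos'],s['wrist_force'],s['gripper_width'])
for n in('scene','side'):
    im=bot.get_image(n);cv2.imwrite(f'pics/{n}1.png',im['frame'][:,:,::-1])
    g=T+R[:,2]*.0075; print(n,'tip',proj(im,g-R[:,0]*.1),'grip',proj(im,g),'lidedge',proj(im,[.545,-.193,.062]))
a=cv2.imread('pics/side1.png');b=cv2.imread('pics/scene1.png')
cv2.imwrite('pics/c2.png',np.hstack([a[200:400,180:380],b[100:300,150:350]])); cv2.imwrite('pics/c2.png',cv2.resize(cv2.imread('pics/c2.png'),(800,400),interpolation=cv2.INTER_CUBIC))
E
```

```text
[ 0.41297137 -0.19156787  0.19203631] [[-9.99928283e-01 -1.19493134e-02 -8.01593466e-04]
 [-1.19501629e-02  9.99928029e-01  1.06354008e-03]
 [ 7.88827201e-04  1.07304298e-03 -9.99999113e-01]] [-3.98938215e+01 -1.14860537e+00  1.12323887e+02  1.85388953e-02
  6.88990393e+01 -1.30585193e+02] [ 0.69692601  0.67464687 -4.22928026] 0.020509080344257035
scene tip [248.81375673 135.82156932] grip [276.53670816 123.89136004] lidedge [241.88592163 174.12675974]
side tip [279.030961   241.80590683] grip [230.25343194 252.77881679] lidedge [292.2723103  272.18908519]
```

View pics/c2.png

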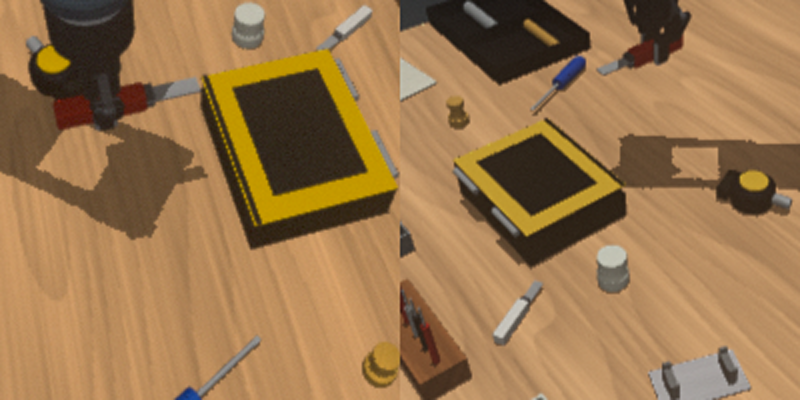

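The crops show the gripped tool level, with its tip at about side (280,243) and scene (250,135), 1–2 px from the prediction. I descend to slot height in front of the lid.

Call:
{"fn": "move_arm", "kwargs": {
  "slide": [
    [0, -1, -50],
    [0, 0, -50],
    [0, 0, -33],
    [0, 0, 0],
    [0, 0, 0]
  ],
  "delta_rot": [
    [0, 0, 0],
    [0, 0, 0],
    [0, 0, 0],
    [0, 0, 0],
    [0, 0, 0]
  ],
  "grip": [1, 1, 1, 1, 1]
}}

```text
clock: 6.0
tool_pos: [0.4138, -0.194, 0.0608]
orientation: [[-1.0, -0.011, 0.001], [-0.011, 1.0, -0.001], [-0.001, -0.001, -1.0]]
wrist_force: [0.6, 0.9, -4.7]
gripper_width: 0.0205
gripper_force: 98.0
```

```bash
python3 - <<'E'
from h import *
s=bot.get_state();T,R=s['tool_pos'],s['orientation'];print(T,s['wrist_force'],s['moment'])
g=T+R[:,2]*.0075;tip=g-R[:,0]*.1;ims={n:bot.get_image(n) for n in('scene','side')}
for n in ims: print(n,'tip',proj(ims[n],tip),'lid top/bot/ledge',[proj(ims[n],[.545,-.193,z]).round(1) for z in(.062,.058,.042)])
a=ims['side']['frame'][230:310,200:320];b=ims['scene']['frame'][130:210,220:340]
cv2.imwrite('pics/c3.png',cv2.resize(np.hstack([a,b]),(800,267),interpolation=cv2.INTER_CUBIC)[:,:,::-1])
E
```

```text
[ 0.41377233 -0.19403846  0.06084582] [ 0.6373552   0.89277792 -4.73836971] [-0.06115506  0.02932414 -0.00304748]
scene tip [250.57408933 172.35427972] lid top/bot/ledge [array([241.9, 174.1]), array([242. , 175.2]), array([242.3, 179.3])]
side tip [278.90191986 277.25204387] lid top/bot/ledge [array([292.3, 272.2]), array([292.2, 273.1]), array([291.9, 276.9])]
```

View pics/c3.png

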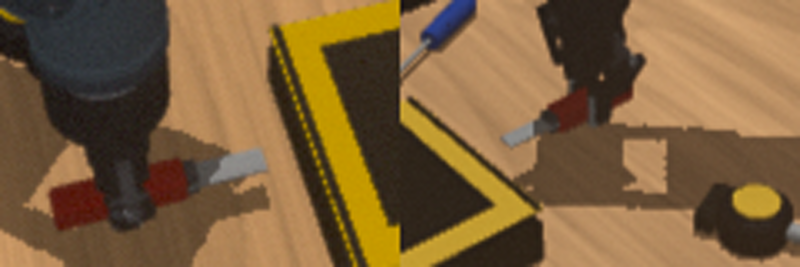

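The side view puts the tip at (279.5,278), within 1 px of the prediction. It is level and about 30 mm short of the lid edge. I lower it 3 mm and insert.

Call:
{"fn": "move_arm", "kwargs": {
  "slide": [
    [0, 0, -3],
    [10, 0, 0],
    [14, 0, 0],
    [10, 0, 0],
    [0, 0, 0]
  ],
  "delta_rot": [
    [0, 0, 0],
    [0, 0, 0],
    [0, 0, 0],
    [0, 0, 0],
    [0, 0, 0]
  ],
  "grip": [1, 1, 1, 1, 1]
}}

```text
clock: 6.72
tool_pos: [0.4478, -0.1939, 0.0568]
orientation: [[-1.0, -0.012, 0.0], [-0.012, 1.0, -0.0], [-0.0, -0.0, -1.0]]
wrist_force: [0.1, 0.7, -4.4]
gripper_width: 0.0205
gripper_force: 98.0
```

Call:
{"fn": "move_arm", "kwargs": {
  "slide": [
    [5, 0, 0],
    [4, 0, 0],
    [0, 0, 0]
  ],
  "delta_rot": [
    [0, 0, 0],
    [0, 0, 0],
    [0, 0, 0]
  ],
  "grip": [1, 1, 1]
}}

```text
clock: 7.1
tool_pos: [0.456, -0.1938, 0.0568]
orientation: [[-1.0, -0.011, 0.0], [-0.011, 1.0, -0.0], [-0.0, -0.0, -1.0]]
wrist_force: [0.4, -0.0, -2.9]
gripper_width: 0.0202
gripper_force: 98.0
```

Call:
{"fn": "move_arm", "kwargs": {
  "slide": [
    [0, 0, 4],
    [0, 0, 4],
    [0, 0, 4],
    [0, 0, 2],
    [0, 0, 0]
  ],
  "delta_rot": [
    [0, 0, 0],
    [0, 0, 0],
    [0, 0, 0],
    [0, 0, 0],
    [0, 0, 0]
  ],
  "grip": [1, 1, 1, 1, 1]
}}

```text
clock: 7.72
tool_pos: [0.4557, -0.1938, 0.0708]
orientation: [[-1.0, -0.011, -0.0], [-0.011, 1.0, -0.0], [0.0, -0.0, -1.0]]
wrist_force: [1.0, 0.4, -6.7]
gripper_width: 0.0205
gripper_force: 97.8
```

```bash
python3 - <<'E'
from h import *
s=bot.get_state();T,R=s['tool_pos'],s['orientation'];print(T,s['wrist_force'],s['moment'])
ims={n:bot.get_image(n) for n in('scene','side')}
a=ims['side']['frame'][210:330,210:390];b=ims['scene']['frame'][120:240,170:350]
cv2.imwrite('pics/c4.png',cv2.resize(np.hstack([a,b]),(800,267),interpolation=cv2.INTER_CUBIC)[:,:,::-1])
E
```

```text
[ 0.45573836 -0.19375458  0.0707934 ] [ 0.98639644  0.38949039 -6.71027785] [-0.13102753  0.09275755  0.00573924]
```

View pics/c4.png

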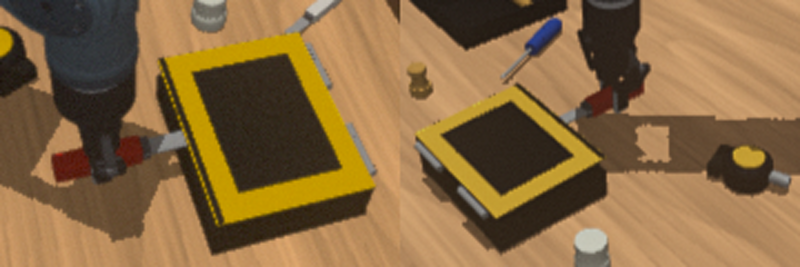

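The blade sits under the lid at side-crop (185,140), and the lid is slightly lifted with a load of about 2 N. Next I compute the arc, keeping the tool level and feeding it about 10 mm deeper on the way.

```bash
python3 - <<'E'
import numpy as np
th=np.radians(np.concatenate([np.linspace(2.4,56,26),[58,59.2,60]]))
r=np.interp(th,[.04,.5,1.05],[155,147,145])
x=-r*np.cos(th);z=r*np.sin(th)
for i in range(0,28,1):print(i,round(np.degrees(th[i+1]),1),np.round([x[i+1]-x[i],z[i+1]-z[i]],1),np.round([x[i+1]+711-100,z[i+1]+58+6.25],1))
E
```

```text
0 4.5 [1.  5.7] [457.2  76.5]
1 6.7 [1.2 5.7] [458.4  82.1]
2 8.8 [1.4 5.6] [459.8  87.7]
3 11.0 [1.6 5.5] [461.4  93.3]
4 13.1 [1.8 5.4] [463.2  98.7]
5 15.3 [2.  5.3] [465.3 104. ]
6 17.4 [2.2 5.2] [467.5 109.2]
7 19.6 [2.4 5.1] [469.9 114.4]
8 21.7 [2.6 5. ] [472.5 119.4]
9 23.8 [2.8 4.9] [475.2 124.3]
10 26.0 [2.9 4.8] [478.1 129. ]
11 28.1 [3.1 4.6] [481.2 133.6]
12 30.3 [2.9 4.7] [484.1 138.3]
13 32.4 [3.  4.6] [487.1 142.9]
14 34.6 [3.1 4.5] [490.2 147.4]
15 36.7 [3.3 4.4] [493.6 151.8]
16 38.8 [3.5 4.2] [497.  156.1]
17 41.0 [3.6 4.1] [500.6 160.2]
18 43.1 [3.8 4. ] [504.4 164.1]
19 45.3 [3.9 3.8] [508.3 168. ]
20 47.4 [4.  3.7] [512.4 171.6]
21 49.6 [4.2 3.5] [516.5 175.1]
22 51.7 [4.3 3.3] [520.8 178.5]
23 53.9 [4.4 3.2] [525.2 181.7]
24 56.0 [4.5 3. ] [529.8 184.7]
25 58.0 [4.3 2.7] [534.1 187.3]
26 59.2 [2.6 1.5] [536.7 188.9]
27 60.0 [1.8 1. ] [538.5 189.8]
```

Call:
{"fn": "move_arm", "kwargs": {
  "slide": [
    [1, 0, 5.7],
    [1.2, 0, 5.7],
    [1.4, 0, 5.6],
    [1.6, 0, 5.5],
    [1.8, 0, 5.4]
  ],
  "delta_rot": [
    [0, 0, 0],
    [0, 0, 0],
    [0, 0, 0],
    [0, 0, 0],
    [0, 0, 0]
  ],
  "grip": [1, 1, 1, 1, 1]
}}

```text
clock: 8.45
tool_pos: [0.4628, -0.1938, 0.099]
orientation: [[-1.0, -0.011, -0.0], [-0.011, 1.0, -0.0], [0.0, -0.0, -1.0]]
wrist_force: [-2.0, -0.0, -6.5]
gripper_width: 0.0207
gripper_force: 97.8
```

Call:
{"fn": "move_arm", "kwargs": {
  "slide": [
    [2, 0, 5.3],
    [2.2, 0, 5.2],
    [2.4, 0, 5.1],
    [2.6, 0, 5],
    [2.8, 0, 4.9]
  ],
  "delta_rot": [
    [0, 0, 0],
    [0, 0, 0],
    [0, 0, 0],
    [0, 0, 0],
    [0, 0, 0]
  ],
  "grip": [1, 1, 1, 1, 1]
}}

```text
clock: 9.07
tool_pos: [0.475, -0.1938, 0.1244]
orientation: [[-1.0, -0.011, -0.0], [-0.011, 1.0, 0.0], [0.0, 0.0, -1.0]]
wrist_force: [-2.6, 0.4, -6.0]
gripper_width: 0.0203
gripper_force: 97.8
```

```bash
python3 - <<'E'
from h import *
s=bot.get_state();T,R=s['tool_pos'],s['orientation'];print(T,s['wrist_force'],s['moment'])
im=bot.get_image('side');sc=bot.get_image('scene')
g=T+R[:,2]*.0075;print(proj(im,g-R[:,0]*.1))
th=np.radians(23.8)
print('lid edge pred ends',[proj(im,[.711-.166*np.cos(th),y,.062+.166*np.sin(th)]) for y in(-.092,-.295)])
a=im['frame'][170:350,200:400];b=sc['frame'][90:270,160:360]
cv2.imwrite('pics/c5.png',cv2.resize(np.hstack([a,b]),(800,360),interpolation=cv2.INTER_CUBIC)[:,:,::-1])
E
```

```text
[ 0.47495049 -0.19376223  0.1244297 ] [-2.55113967  0.37930832 -6.0386364 ] [-0.06856182  0.62252978 -0.05458138]
[306.40358932 255.33589322]
lid edge pred ends [array([286.64491623, 218.83181084]), array([315.18592842, 294.77550072])]
```

View pics/c5.png

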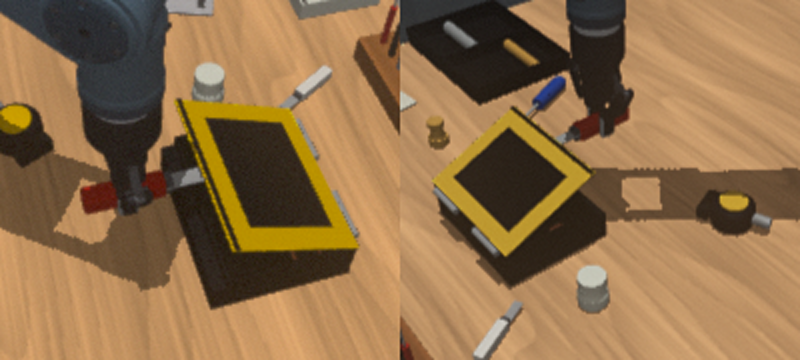

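The lid is raised on the blade, with its front edge ends at side px ~(288,220) and (318,295). That is close to the predicted 24°, so I continue.

Call:
{"fn": "move_arm", "kwargs": {
  "slide": [
    [2.9, 0, 4.8],
    [3.1, 0, 4.6],
    [2.9, 0, 4.7],
    [3, 0, 4.6],
    [3.1, 0, 4.5]
  ],
  "delta_rot": [
    [0, 0, 0],
    [0, 0, 0],
    [0, 0, 0],
    [0, 0, 0],
    [0, 0, 0]
  ],
  "grip": [1, 1, 1, 1, 1]
}}

```text
clock: 9.8
tool_pos: [0.49, -0.1937, 0.1477]
orientation: [[-1.0, -0.011, 0.0], [-0.011, 1.0, -0.0], [-0.0, -0.0, -1.0]]
wrist_force: [-2.3, 0.4, -6.6]
gripper_width: 0.0206
gripper_force: 97.9
```

Call:
{"fn": "move_arm", "kwargs": {
  "slide": [
    [3.3, 0, 4.4],
    [3.5, 0, 4.2],
    [3.6, 0, 4.1],
    [3.8, 0, 4],
    [3.9, 0, 3.8]
  ],
  "delta_rot": [
    [0, 0, 0],
    [0, 0, 0],
    [0, 0, 0],
    [0, 0, 0],
    [0, 0, 0]
  ],
  "grip": [1, 1, 1, 1, 1]
}}

```text
clock: 10.42
tool_pos: [0.5082, -0.1938, 0.1681]
orientation: [[-1.0, -0.011, 0.0], [-0.011, 1.0, -0.0], [-0.0, -0.0, -1.0]]
wrist_force: [-2.2, 0.7, -4.4]
gripper_width: 0.0206
gripper_force: 98.0
```

Call:
{"fn": "move_arm", "kwargs": {
  "slide": [
    [4, 0, 3.7],
    [4.2, 0, 3.5],
    [4.3, 0, 3.3],
    [3, 0, 2],
    [0, 0, 0]
  ],
  "delta_rot": [
    [0, 0, 0],
    [0, 0, 0],
    [0, 0, 0],
    [0, 0, 0],
    [0, 0, 0]
  ],
  "grip": [1, 1, 1, 1, 1]
}}

```text
clock: 11.05
tool_pos: [0.5238, -0.1939, 0.1805]
orientation: [[-1.0, -0.011, 0.001], [-0.011, 1.0, -0.0], [-0.001, -0.0, -1.0]]
wrist_force: [-2.2, 0.1, -4.5]
gripper_width: 0.0204
gripper_force: 98.1
```

```bash
cat > chk.py <<'E'
from h import *
import sys
s=bot.get_state();T,R=s['tool_pos'],s['orientation'];print(T,s['wrist_force'],s['moment'],np.abs(s['dq']).max())
C=T+R[:,2]*.00625-R[:,0]*.1;print('kin angle',np.degrees(np.arctan2(C[2]-.058,.711-C[0])))
im=bot.get_image('side');sc=bot.get_image('scene')
for a in(50,55,60,65):
    th=np.radians(a);e=lambda y:[.711-.166*np.cos(th)+.004*np.sin(th),y,.058+.166*np.sin(th)+.004*np.cos(th)]
    print(a,*[proj(i,e(y)).round(1) for i in(im,sc) for y in(-.091,-.295)])
print('tip',proj(im,C),proj(sc,C))
a=im['frame'][170:350,200:400];b=sc['frame'][90:270,160:360]
cv2.imwrite(sys.argv[1],cv2.resize(np.hstack([a,b]),(800,360),interpolation=cv2.INTER_CUBIC)[:,:,::-1])
E
python3 chk.py pics/c6.png
```

```text
[ 0.52375801 -0.1938512   0.18051677] [-2.24732996  0.13243813 -4.51907349] [-0.10166511  0.47848107 -0.02653764] 0.5828531932788598
kin angle 53.128238563744716
50 [308.2 197.2] [341.8 273.4] [240.9 164.4] [200.3 130.4]
55 [313.5 193.5] [348.2 269.6] [236.8 163.4] [196.2 129.1]
60 [319.1 190.1] [355.  265.9] [232.4 162.8] [191.8 128.3]
65 [325. 187.] [362.  262.5] [227.7 162.7] [187.3 127.9]
tip [330.4445321  234.60643533] [214.85752311 152.77702186]
```

View pics/c6.png

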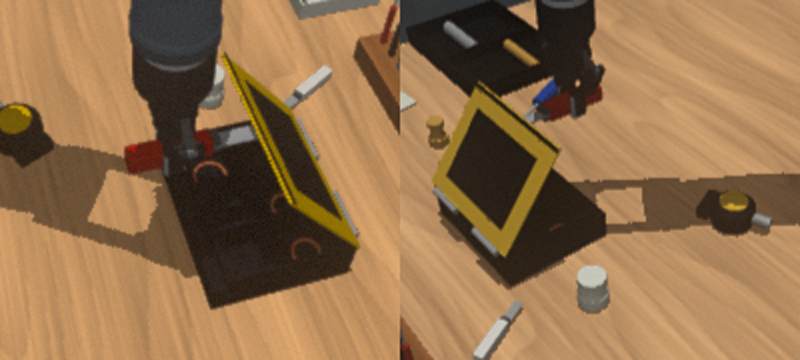

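The lid edge corners are at side (312.5,197.5) and (346.5,273.5), which gives about 53° and matches the kinematics. I finish the last 7° gently.

Call:
{"fn": "move_arm", "kwargs": {
  "slide": [
    [3.5, 0, 2.5],
    [4.5, 0, 2.8],
    [4, 0, 2.3],
    [2.5, 0, 1.5],
    [0, 0, 0]
  ],
  "delta_rot": [
    [0, 0, 0],
    [0, 0, 0],
    [0, 0, 0],
    [0, 0, 0],
    [0, 0, 0]
  ],
  "grip": [1, 1, 1, 1, 1]
}}

```text
clock: 11.78
tool_pos: [0.5382, -0.1938, 0.1896]
orientation: [[-1.0, -0.011, 0.0], [-0.011, 1.0, -0.0], [-0.0, -0.0, -1.0]]
wrist_force: [-2.8, -0.5, -4.1]
gripper_width: 0.0206
gripper_force: 98.1
```

Call:
{"fn": "move_arm", "kwargs": {
  "slide": [
    [0, 0, 0],
    [0, 0, 0],
    [0, 0, 0],
    [0, 0, 0],
    [0, 0, 0]
  ],
  "delta_rot": [
    [0, 0, 0],
    [0, 0, 0],
    [0, 0, 0],
    [0, 0, 0],
    [0, 0, 0]
  ],
  "grip": [1, 1, 1, 1, 1]
}}

```text
clock: 12.4
tool_pos: [0.5378, -0.1938, 0.1894]
orientation: [[-1.0, -0.011, -0.0], [-0.011, 1.0, 0.0], [0.0, 0.0, -1.0]]
wrist_force: [-3.1, 0.9, -4.7]
gripper_width: 0.0202
gripper_force: 98.1
```

```bash
python3 chk.py pics/c7.png
```

```text
[ 0.53784638 -0.19375717  0.18936956] [-3.12390408  0.93413364 -4.74477381] [-0.04448877  0.46017764  0.03484159] 0.09738116545334637
kin angle 59.68286320370879
50 [308.2 197.2] [341.8 273.4] [240.9 164.4] [200.3 130.4]
55 [313.5 193.5] [348.2 269.6] [236.8 163.4] [196.2 129.1]
60 [319.1 190.1] [355.  265.9] [232.4 162.8] [191.8 128.3]
65 [325. 187.] [362.  262.5] [227.7 162.7] [187.3 127.9]
tip [337.268604   230.60110631] [209.93386367 151.99037017]
```

View pics/c7.png

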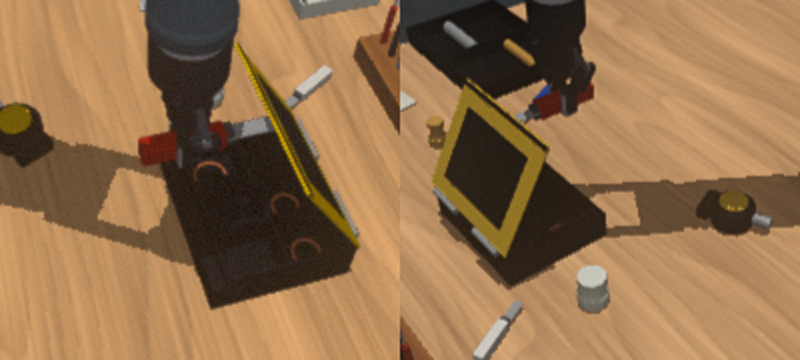

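The lid edge is at side (319,192) and (355,266.5), which is about 60°. It is held still on the blade and the gripper is clear of it.

```bash
python3 -c "from rig import bot;print(bot.sign_off())"
```

```text
the job is handed in; nothing more can be done
None
```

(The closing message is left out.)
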